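# Heft the look-alike tins and pack them heaviest first

### The job

The three closed metal tins look alike but differ in weight: feel which is which by lifting them, then pack them as one neat stack in the low wooden tray, the heaviest first at the bottom, then the middle one, the lightest last on top. Set each tin squarely over the one below, lengthwise along the tray, and leave the tweezers, the mandrel and the pencil lying where they are.

Things in the scene. Friction and masses are not known exactly. Their poses are not given: they have to be found in the camera images.
- tin_a: one of three outwardly identical closed, plain metal tins (slip lid, 104 long x 56 wide x 40 high mm, upright, flat on top; the lid does not come off). Origin: centre of the underside; x along the 104 mm length, y across the 56 mm width, z up. It encloses unseen metal parts near its middle; of the three tins one weighs about 0.16 kg, one about 0.34 kg and one about 0.62 kg (each within 5 percent), and which is which changes every time and cannot be seen
- tin_b: as tin_a: same look, size and axes
- tin_c: as tin_a: same look, size and axes
- tray: low wooden tray with a dark floor, fixed to the bench, 128 x 88 mm outside; floor 4 mm above the bench, inside 116 x 76 mm, rim 6 mm thick and 12 mm high above the bench. Origin: centre of the underside, at bench height; x along the 128 mm length
- hood_front (a point): keep clear: lower front edge, in the middle of its width, of the fixed grey machine hood behind the bench's middle; it overhangs along y for 390 mm from this x on, from this height (0.17 m) up to 0.31 m. Also keep clear of the green hood at the left (y over 0.39, x over 0.43, up to 0.39 m high) and of a lamp hanging down to 0.75 m above the bench near x 0.35, y 0.25
- tweezers: bystander: steel tweezers lying flat, 126 x 12 x 8 mm, origin at the centre of the underside, length along y
- mandrel: bystander: small red-headed mandrel lying down, 52 x 10 x 10 mm, origin at the centre of the underside, length along y
- pencil: bystander: yellow pencil lying down, 156 x 7 x 7 mm, origin at the centre of the underside, length along y

How it is judged:
By the outcome, as a careful person would: the job done as asked, in the order asked, and still so for the second after the job is handed in, with the robot touching nothing.
It also fails if it takes over 72 s, if anything falls off the work surface, if the arm or the gripper's body presses on something with over 40 N, if the wrist force passes 120 N, or if a joint passes its speed limit or range.

### The arm

A 7-joint arm with a two-finger parallel gripper is mounted at the origin on a cart in front of the work surface, level with it; the furniture and walls round the work are solid. World frame = base frame: x ahead of the robot, y to its left, z up, the work surface at z = 0. Lengths are in m, angles in rad, forces in N, time in s.
With the tool pointing down it reaches from about 0.425 to 0.875 m from the base axis. Payload 9.9 kg.
Tool frame: the origin (TCP) lies at the very end of the fingers, on their centre line; the grasp point (between the pads) lies 19 mm behind it; z points along the fingers, y is the line along which they close (so a half turn about z gives the same grasp; the last joint's range is limited). The gripper opens to 85 mm and grips with 20 to 120 N. Pads are 22 mm wide; open, the fingers measure 114 mm over their backs; the gripper's body (76 mm by 85 mm) begins 54 mm behind the grasp point. The pads swing forward as they close: fully open they stand 13 mm farther back than shut.
Start: joints at [-1.214, 0.576, 0.025, 1.437, -0.015, 1.129, -0.057], TCP at [0.288, 0.61, 0.231] pointing down, gripper open.
Joint ranges: [-2.76, 2.76], [-0.34, 2.15], [-1.52, 1.57], [0.19, 2.46], [-1.09, 4.23], [0.17, 1.99], [-2.82, 2.82]. Speed limits (rad/s): [2.22, 2.22, 3.01, 3.01, 3.14, 3.14, 3.14].

### API

Orientations are given as a unit quaternion [w, x, y, z].
In Python, from plant import bot gives the robot as it stands.
- The arm moves only by the shell command python3 -m pendant 'ROWS' [OPENING] [FORCE]. ROWS is JSON, a list of rows, each a list of 4 numbers: the shift along the world's x, y, z in cm, then the turn about the world's z in degrees. A call has exactly 8 rows; each row is the pose to reach, as a shift and turn from the pose commanded when the call began; what a row does not reach only later rows make up. A row lasts 1/10 s, in which the tool goes at most 50 mm and 8.59 degrees, less where a joint would pass 70% of its speed; a pose out of reach is approached as far as the arm can. A call with a gripper value outside its range is refused whole. OPENING is the opening, from 0 (shut) to 1 (fully open), set as the call begins (- or left out, the last holds). The fingers move at their own pace and stop on an object; FORCE is the grip in N (left out, the last holds). Time passes only in rows, so rows that repeat a pose let the fingers close, or fill a call up. It gives the time, the measured TCP pose, the force, the opening and the grip force at its end, in the units of the state.
- bot.get_obs(): the state, without advancing time (a new reading comes with each control period).
- bot.get_image(name): name is "scene" or "side" or "wrist"; returns a dict with "color" (384x512x3 uint8, blue, green, red), "camera_matrix" (3x3 intrinsics, pixels), "D" ([k1, k2, p1, p2, k3] as OpenCV has them; the pictures are not rectified), "eye" and "orientation" of the camera in the world; the wrist camera has in their place "mount" (4x4, takes a point from camera to tool coordinates, whose origin is the TCP and whose axes are the flange's). Camera axes: x right, y up, looking along -z (the intrinsics and any distortion apply to the point x, -y, -z); pixel columns grow to the right and rows downward; lengths in m; the calibration is good to about 2 mm. A picture is of the moment at which its call begins: read the wrist's pose just before it. There is no depth.
- bot.sign_off(): hands the job in; it is judged then, once.
The state is a dict: "time": time; "joints": joint angles; "qd": joint speeds; "joint_efforts": joint torques, N m; "tool_pos": TCP position; "ee_rot": TCP orientation; "force": force on the tool from outside, world axes, zero at the start; "moment": the same for the moment, N m; "width": finger opening in m; "gripper_force": force on a finger pad.
Only numpy, scipy, OpenCV 4.12 (cv2) and the standard library are available. Lean on these libraries where they do the work, as an engineer would, in place of code of your own. Each camera call takes 0.05 s, during which the arm holds its last target. There are 200 camera calls.

## Working session

There is one attempt and no reset: what is moved stays moved. The work goes in short steps, Python scripts to look and compute and a shell command to move; the robot and the scene stay as the last step left them, time stands still between calls to the robot, and variables do not carry over. Pictures are saved under pics/ and viewed, at most 10 in all, crops included, and the job is handed in when it is done.

```bash
ls; mkdir -p pics
cat > h.py <<'E'
import numpy as np, cv2
from scipy.spatial.transform import Rotation as R
from plant import bot
def q(o): return R.from_quat(np.r_[o[1:],o[0]])
def cast(im,uv,z):
    uv=np.float64(uv).reshape(-1,1,2)
    n=cv2.undistortPoints(uv,np.array(im["camera_matrix"]),np.array(im["D"]))[:,0]
    d=np.c_[n[:,0],-n[:,1],-np.ones(len(n))]
    if "eye" in im:
        o=np.asarray(im["orientation"]); Rm=q(o).as_matrix() if o.size==4 else o.reshape(3,3); e=np.array(im["eye"])
    else:
        M=np.array(im["mount"]); s=im["state"]; T=q(np.array(s["ee_rot"])).as_matrix()
        Rm=T@M[:3,:3]; e=T@M[:3,3]+s["tool_pos"]
    d=d@Rm.T
    return e+d*((z-e[2])/d[:,2])[:,None]
def shot(name):
    s=bot.get_obs(); im=bot.get_image(name); im["state"]=s; return im
E
python3 - <<'E'
from h import *
s=bot.get_obs(); print({k:np.round(v,3).tolist() for k,v in s.items()})
import pickle
d={n:shot(n) for n in("scene","side","wrist")}
pickle.dump(d,open("d.pkl","wb"))
for n,i in d.items():
    print(n,i.get("eye"),i.get("orientation")); 
cv2.imwrite("pics/a.png",d["scene"]["color"]);cv2.imwrite("pics/b.png",d["side"]["color"]);cv2.imwrite("pics/c.png",d["wrist"]["color"])
E
```

```text
pics
{'time': 0.0, 'joints': [-1.214, 0.577, 0.025, 1.438, -0.015, 1.129, -0.057], 'qd': [0.0, 0.001, 0.0, -0.004, -0.0, 0.0, -0.0], 'joint_efforts': [0.001, -76.577, 2.25, -28.596, 0.015, 0.013, 0.0], 'tool_pos': [0.288, 0.61, 0.23], 'ee_rot': [-0.0, 0.219, 0.976, -0.001], 'force': [0.118, 0.225, 0.398], 'moment': [0.01, 0.001, 0.019], 'gripper_force': 0.0, 'width': 0.086}
scene [-0.1567826  -0.67247258  0.51868765] [ 0.77590675  0.5196823  -0.18714821 -0.30475331]
side [ 0.06899821 -0.64070866  0.81350843] [ 0.87875769  0.39496455 -0.1116529  -0.24356017]
wrist None None
```

View pics/a.png

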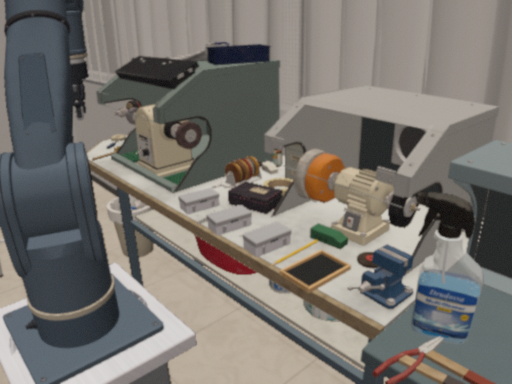

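View pics/b.png

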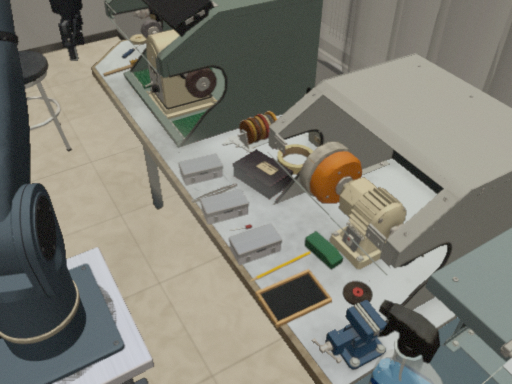

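The side view shows three grey tins, near (201,168), (225,206) and (257,243), and the tray near (295,297). The tweezers (220,190), the mandrel (245,228) and the pencil (283,265) lie between them. I'll measure from a crop.

Run:
```python
from h import *
import pickle
d=pickle.load(open("d.pkl","rb")); im=d["side"]
c=im["color"][140:335,170:345]
cv2.imwrite("pics/d.png",cv2.resize(c,(c.shape[1]*3,c.shape[0]*3),interpolation=cv2.INTER_CUBIC))
print(np.round(cast(im,[[201,165],[225,203],[257,240]],.04),3)); print(np.round(cast(im,[[295,297]],.012),3))
hsv=cv2.cvtColor(im["color"],cv2.COLOR_BGR2HSV)
for p in [(201,160),(201,172),(215,190),(240,225)]: print(p,im["color"][p[1],p[0]],hsv[p[1],p[0]])
c=d["scene"]["color"][170:310,160:370]
cv2.imwrite("pics/e.png",cv2.resize(c,(c.shape[1]*3,c.shape[0]*3),interpolation=cv2.INTER_CUBIC))
```

```text
[[ 0.455  0.254  0.04 ]
 [ 0.44   0.099  0.04 ]
 [ 0.443 -0.038  0.04 ]]
[[ 0.442 -0.186  0.012]]
(201, 160) [159 161 159] [ 60   3 161]
(201, 172) [ 99 104 107] [ 19  19 107]
(215, 190) [126 135 138] [ 23  22 138]
(240, 225) [185 187 184] [ 70   4 187]
```

View pics/d.png

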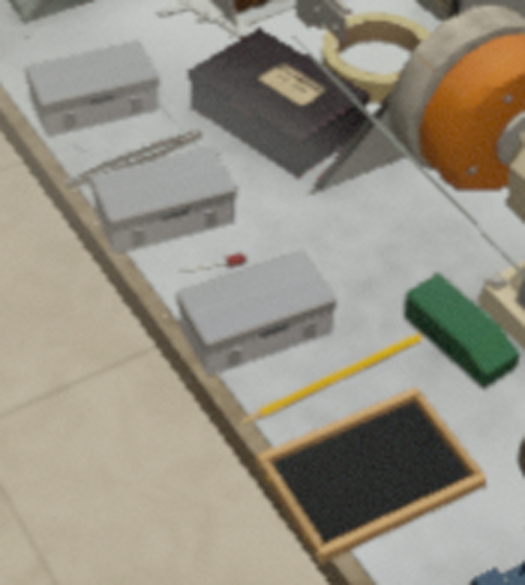

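View pics/e.png

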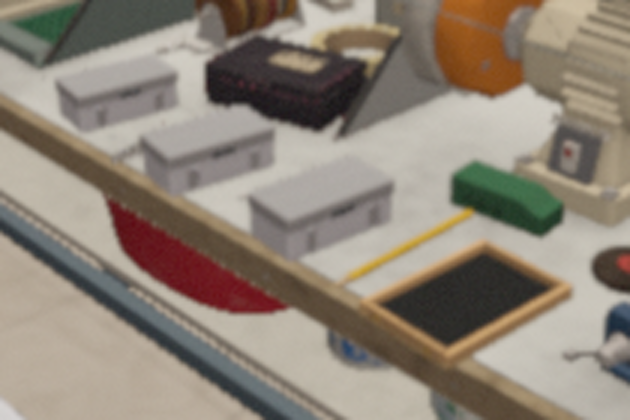

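The crops show the tin tops and the tray rim clearly, with every tin's length roughly along world x. The corners I'll use are read from crop d. For tin 1 at the top, for example, they are (27,78), (147,43), (158,83) and (38,112).

```bash
cat >> h.py <<'E'
def rect(P):
    # corners order: A,B along length; C,D back
    c=P.mean(0); L=(P[1]+P[2]-P[0]-P[3])/2; W=(P[0]+P[1]-P[2]-P[3])/2
    print("c",np.round(c,4),"L %.4f W %.4f yawL %.1f yawW %.1f"%(np.linalg.norm(L),np.linalg.norm(W),np.degrees(np.arctan2(L[1],L[0])),np.degrees(np.arctan2(W[1],W[0]))-90))
E
python3 - <<'E'
from h import *
import pickle
d=pickle.load(open("d.pkl","rb"))
Q={"side":((170,140),[[(27,78),(147,43),(158,83),(38,112)],[(92,177),(211,148),(236,188),(110,223)],[(180,297),(305,254),(334,302),(203,345)],[(260,457),(416,392),(485,481),(321,555)]]),
"scene":((160,170),[[(57,86),(160,57),(178,69),(78,102)],[(143,144),(250,108),(273,131),(166,167)],[(250,200),(366,159),(394,184),(285,228)],[(362,300),(486,243),(572,289),(446,357)]])}
for n,(o,qs) in Q.items():
  for i,p in enumerate(qs):
    uv=(np.array(p)+.5)/3-.5+o
    rect(cast(d[n],uv,.012 if i==3 else .04))
uv=(np.array([(70,184),(200,133),(182,270),(245,259),(245,420),(420,338)])+.5)/3-.5+(170,140)
print(np.round(cast(d["side"],uv,.005),3))
s=d["wrist"]["state"];x=q(s["ee_rot"]).as_matrix();print("toolY yaw",np.degrees(np.arctan2(x[1,1],x[0,1])))
print(np.round(d["wrist"]["mount"],3))
# hood front edge
E
```

```text
c [0.4529 0.2516 0.04  ] L 0.1071 W 0.0516 yawL -7.0 yawW -16.2
c [0.4413 0.1069 0.04  ] L 0.1006 W 0.0526 yawL -9.6 yawW -9.8
c [ 0.4409 -0.0342  0.04  ] L 0.1008 W 0.0500 yawL -6.5 yawW -9.3
c [ 0.4406 -0.1828  0.012 ] L 0.1232 W 0.0848 yawL -4.0 yawW -3.8
c [0.4533 0.2474 0.04  ] L 0.1095 W 0.0399 yawL -4.8 yawW -8.3
c [0.4355 0.0929 0.04  ] L 0.1071 W 0.0491 yawL -5.8 yawW -16.1
c [ 0.4388 -0.0436  0.04  ] L 0.1082 W 0.0485 yawL -6.5 yawW -14.0
c [ 0.4408 -0.1857  0.012 ] L 0.1224 W 0.0847 yawL -5.0 yawW -4.7
[[ 0.393  0.179  0.005]
 [ 0.515  0.18   0.005]
 [ 0.424  0.048  0.005]
 [ 0.472  0.033  0.005]
 [ 0.392 -0.1    0.005]
 [ 0.54  -0.101  0.005]]
toolY yaw 64.74739950233402
[[-0.001  0.963  0.271  0.069]
 [ 1.     0.001  0.001  0.   ]
 [ 0.     0.271 -0.963 -0.143]
 [ 0.     0.     0.     1.   ]]
```

Both views agree to within about 1 cm. The bystanders lie between the tins and along x. I'll move above the first tin, on a path short of the green hood, and refine with the wrist camera.

```bash
python3 -m pendant '[[1.5,-4.7,0,0],[3,-9.5,0,4],[4.5,-14,0,8],[6,-19,0,12],[9,-23,-1,16],[12,-27,-2,18],[15,-32,-3,18],[16.5,-36,-4,18]]' 1 40
python3 -m pendant '[[0,0,0,0],[0,0,0,0],[0,0,0,0],[0,0,0,0],[0,0,0,0],[0,0,0,0],[0,0,0,0],[0,0,0,0]]'
cat >> h.py <<'E'
def wrist(tag=None):
    im=shot("wrist")
    if tag: cv2.imwrite("pics/%s.png"%tag,im["color"])
    s=im["state"];x=q(s["ee_rot"]).as_matrix()
    print("t",round(s["time"],2),"tcp",np.round(s["tool_pos"],4),"yaw %.2f"%np.degrees(np.arctan2(x[1,1],x[0,1])),"F",np.round(s["force"],2))
    return im
E
python3 - <<'E'
from h import *
im=wrist("w1")
E
```

```text
time: 0.95
tool_pos: [0.4518, 0.2551, 0.1926]
ee_rot: [0.001, 0.063, 0.998, 0.0]
force: [0.2, 0.9, 0.2]
width: 0.0852
gripper_force: 0.0
time: 1.75
tool_pos: [0.4503, 0.2568, 0.1928]
ee_rot: [-0.0, 0.063, 0.998, -0.0]
force: [0.0, 0.1, 0.3]
width: 0.0852
gripper_force: 0.0
t 1.75 tcp [0.4503 0.2568 0.1928] yaw 82.77 F [0.02 0.09 0.33]
```

View pics/w1.png

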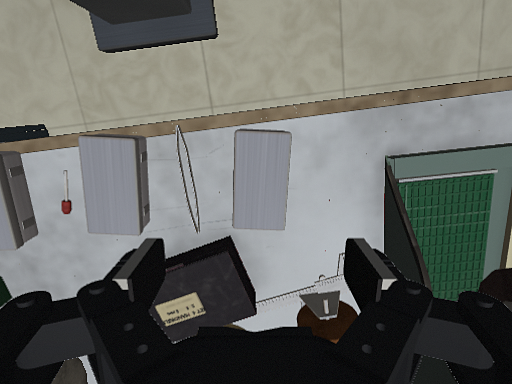

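The wrist view shows tin 1's top from (234,130) to (291,230), tin 2's top from (80,136) to (140,235), and the tweezers at (188,180). Next I'll segment the tops.

```bash
cat >> h.py <<'E'
def tin(im,seed,z=.04,tol=5):
    g=cv2.GaussianBlur(im["color"],(3,3),0)
    m=np.zeros((386,514),np.uint8)
    cv2.floodFill(g.copy(),m,seed,0,(tol*3,)*3,(tol*3,)*3,4|cv2.FLOODFILL_MASK_ONLY|cv2.FLOODFILL_FIXED_RANGE|(255<<8))
    m=cv2.morphologyEx(m[1:-1,1:-1],cv2.MORPH_OPEN,np.ones((7,7)))
    c=max(cv2.findContours(m,0,2)[0],key=cv2.contourArea)
    P=cast(im,c[:,0],z)
    (a,b),(w,h),t=cv2.minAreaRect(np.float32(P[:,:2]*1000))
    if w<h: w,h,t=h,w,t-90
    t=(t+90)%180-90
    print(seed,"centre",round(a/1000,4),round(b/1000,4),"size",round(w,1),round(h,1),"yaw %.1f"%t,"area",cv2.contourArea(c))
E
python3 - <<'E'
from h import *
im=wrist()
print(im["color"][180,263],im["color"][180,110],im["color"][140,215],im["color"][180,300])
for s in[(263,180),(110,185)]:
  for tol in (5,7,9): tin(im,s,tol=tol)
E
```

```text
t 1.8 tcp [0.4503 0.2567 0.1928] yaw 82.76 F [-0.03 -0.37  0.56]
[152 143 141] [149 141 138] [171 168 163] [181 177 173]
(263, 180) centre 0.4585 0.2629 size 100.9 52.6 yaw -8.7 area 4795.5
(263, 180) centre 0.4743 0.2329 size 166.8 119.8 yaw -27.7 area 7043.5
(263, 180) centre 0.4816 0.1306 size 327.4 178.1 yaw 86.5 area 26924.5
(110, 185) centre 0.4447 0.1083 size 101.8 54.4 yaw -10.3 area 4947.0
(110, 185) centre 0.4794 0.0576 size 226.2 121.3 yaw -61.6 area 10661.5
(110, 185) centre 0.4807 0.0586 size 226.4 126.7 yaw -62.1 area 13649.0
```

```bash
python3 -m pendant '[[0.8,0.6,-4,-1.5],[0.8,0.6,-8,-1.5],[0.8,0.6,-12,-1.5],[0.8,0.6,-14,-1.5],[0.8,0.6,-16,-1.5],[0.8,0.6,-17,-1.5],[0.8,0.6,-17.8,-1.5],[0.8,0.6,-17.8,-1.5]]' 1 60
python3 -m pendant '[[0,0,0,0],[0,0,0,0],[0,0,0,0],[0,0,0,0],[0,0,0,0],[0,0,0,0],[0,0,0,0],[0,0,0,0]]' 0 60
python3 -m pendant '[[0,0,1,0],[0,0,2,0],[0,0,3,0],[0,0,4,0],[0,0,4,0],[0,0,4,0],[0,0,4,0],[0,0,4,0]]'
```

```text
time: 2.65
tool_pos: [0.4583, 0.2626, 0.0144]
ee_rot: [-0.0, 0.076, 0.997, -0.0]
force: [0.2, -0.1, 0.6]
width: 0.0853
gripper_force: 0.0
time: 3.45
tool_pos: [0.4589, 0.2628, 0.0158]
ee_rot: [0.001, 0.076, 0.997, 0.0]
force: [-1.4, -0.9, 5.2]
width: 0.055
gripper_force: 63.3
time: 4.25
tool_pos: [0.4581, 0.2625, 0.0543]
ee_rot: [-0.0, 0.076, 0.997, -0.0]
force: [-0.4, 0.1, -3.9]
width: 0.0548
gripper_force: 65.0
```

```bash
for i in 1 2; do python3 -m pendant '[[0,0,0,0],[0,0,0,0],[0,0,0,0],[0,0,0,0],[0,0,0,0],[0,0,0,0],[0,0,0,0],[0,0,0,0]]' | grep -E 'force|pos'; done; python3 -c "
from h import *
for i in range(4): wrist()"
```

```text
tool_pos: [0.4584, 0.2626, 0.0548]
force: [0.6, -1.0, -2.7]
gripper_force: 65.0
tool_pos: [0.4584, 0.2626, 0.0548]
force: [-0.1, 0.5, -3.9]
gripper_force: 65.0
t 5.85 tcp [0.4584 0.2626 0.0548] yaw 81.24 F [-0.12  0.47 -3.86]
t 5.9 tcp [0.4584 0.2626 0.0547] yaw 81.24 F [-0.83  0.74 -3.73]
t 5.95 tcp [0.4584 0.2626 0.0548] yaw 81.24 F [-0.81 -0.49 -2.86]
t 6.0 tcp [0.4584 0.2626 0.0548] yaw 81.24 F [ 0.21 -0.51 -3.67]
```

Tin 1 weighs about 3.5 N, so it is the middle one. I'll put it back and weigh tin 2.

```bash
Z='[[0,0,0,0],[0,0,0,0],[0,0,0,0],[0,0,0,0],[0,0,0,0],[0,0,0,0],[0,0,0,0],[0,0,0,0]]'
python3 -m pendant '[[0,0,-1.5,0],[0,0,-2.5,0],[0,0,-3.3,0],[0,0,-3.7,0],[0,0,-3.9,0],[0,0,-4,0],[0,0,-4,0],[0,0,-4,0]]'
python3 -m pendant '[[0,0,0,0],[0,0,0,0],[0,0,0,0],[0,0,0,0],[0,0,2,0],[0,0,5,0],[0,0,8,0],[0,0,8,0]]' 1
python3 -m pendant '[[0,-4,1,0],[-0.5,-8,1,-1],[-1,-12,1,-1.6],[-1.4,-15.4,0,-1.6],[-1.4,-15.4,-3,-1.6],[-1.4,-15.4,-6,-1.6],[-1.4,-15.4,-7,-1.6],[-1.4,-15.4,-8,-1.6]]'
python3 -m pendant '[[0,0,0,0],[0,0,0,0],[0,0,0,0],[0,0,0,0],[0,0,0,0],[0,0,0,0],[0,0,0,0],[0,0,0,0]]' 0
python3 -m pendant '[[0,0,1,0],[0,0,2,0],[0,0,3,0],[0,0,4,0],[0,0,4,0],[0,0,4,0],[0,0,4,0],[0,0,4,0]]'
python3 -c "
from h import *
for i in range(4): wrist()"
```

```text
time: 6.85
tool_pos: [0.4581, 0.2625, 0.0159]
ee_rot: [-0.0, 0.076, 0.997, 0.0]
force: [-5.3, -3.0, 11.7]
width: 0.0548
gripper_force: 66.6
time: 7.65
tool_pos: [0.4602, 0.2637, 0.0981]
ee_rot: [0.002, 0.077, 0.997, 0.002]
force: [0.5, -0.0, 0.7]
width: 0.0855
gripper_force: 0.0
time: 8.45
tool_pos: [0.4441, 0.1087, 0.014]
ee_rot: [-0.001, 0.09, 0.996, -0.0]
force: [0.5, 0.6, 0.3]
width: 0.0852
gripper_force: 0.0
time: 9.25
tool_pos: [0.4447, 0.1089, 0.0156]
ee_rot: [0.001, 0.09, 0.996, 0.0]
force: [-2.1, 0.8, 8.4]
width: 0.0549
gripper_force: 65.9
time: 10.05
tool_pos: [0.4441, 0.1085, 0.0544]
ee_rot: [-0.0, 0.09, 0.996, -0.0]
force: [-1.0, -0.1, -5.4]
width: 0.0549
gripper_force: 66.3
t 10.05 tcp [0.4441 0.1085 0.0544] yaw 79.65 F [-1.02 -0.07 -5.36]
t 10.1 tcp [0.4441 0.1085 0.0544] yaw 79.65 F [ 0.19 -0.23 -6.07]
t 10.15 tcp [0.4441 0.1085 0.0544] yaw 79.64 F [ 0.4  -0.36 -6.  ]
t 10.2 tcp [0.4442 0.1086 0.0545] yaw 79.65 F [-0.38 -0.48 -6.6 ]
```

Tin 2 weighs about 6 N, so it is the heaviest, and tin 3 must be the lightest. I'll carry tin 2 high past tin 3 and measure the tray on the way.

```bash
python3 -m pendant '[[0,0,4,0],[0,0,8,0],[0,-3,9,1],[0,-7,9,3],[0,-11,9,5],[0,-14,9,6],[0,-15.5,9,6],[0,-15.5,9,6]]'
python3 - <<'E'
from h import *
import pickle
im=wrist("w2")
print("hood",np.round(cast(pickle.load(open("d.pkl","rb"))["side"],[[280,130],[340,200],[395,262]],.17),3))
E
```

```text
time: 11.05
tool_pos: [0.4438, -0.0491, 0.1446]
ee_rot: [-0.0, 0.04, 0.999, -0.001]
force: [-0.5, 0.4, -5.7]
width: 0.0546
gripper_force: 71.1
t 11.05 tcp [ 0.4438 -0.0491  0.1446] yaw 85.39 F [-0.54  0.36 -5.73]
hood [[ 0.605  0.127  0.17 ]
 [ 0.574 -0.133  0.17 ]
 [ 0.557 -0.305  0.17 ]]
```

View pics/w2.png

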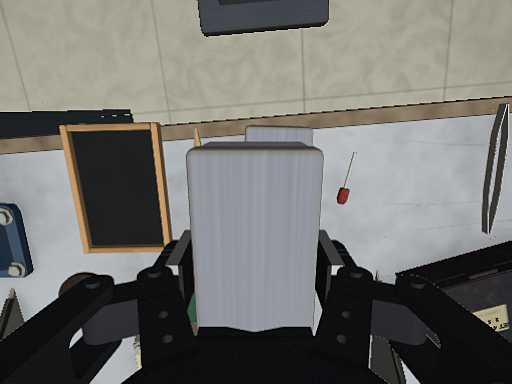

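The tray is at left. Its outer corners are at about (59,124), (85,253), (172,248) and (160,122), and its dark floor runs from about (77,131) to (164,247). The held tin's near end is at row 150, columns 188–322. I'll get the tray edges from colour masks.

```bash
cat >> h.py <<'E'
def fit(P):
    vx,vy,x,y=cv2.fitLine(np.float32(P),cv2.DIST_HUBER,0,1e-4,1e-4).ravel().astype(float); return np.array([x,y]),np.array([vx,vy])
E
python3 - <<'E'
from h import *
im=wrist(); im["color"]=cv2.imread("pics/w2.png")
g=im["color"].astype(int); hsv=cv2.cvtColor(im["color"],cv2.COLOR_BGR2HSV)
wood=(hsv[...,1]>85)&(hsv[...,2]>110)&(hsv[...,0]<25)
dark=hsv[...,2]<70
L=[];Rr=[]
for r in range(140,240,4):
    w=np.where(wood[r,40:185])[0]+40; k=np.where(dark[r,85:175])[0]+85
    L.append((w.min()-.5,r)); Rr.append((k.max()+.5,r)); 
    if r%20==0: print(r,w.min(),w.max(),k.min(),k.max())
F=[];N=[];Ni=[]
for c in range(95,145,4):
    w=np.where(wood[220:270,c])[0]+220; F.append((c,w.max()+.5))
    k=np.where(dark[135:250,c])[0]+135; N.append((c,np.where(dark[115:160,c])[0].min()+114.5)); 
    if c%12==0: print(c,w.min(),w.max(),N[-1])
for n,E,z in(("left outer",L,.012),("right inner top",Rr,.012),("far outer",F,.012),("near inner (floor)",N,.004)):
    P=cast(im,E,z)[:,:2]; c,v=fit(P); print(n,np.round(np.median(P,0),4),"dir %.2f"%(np.degrees(np.arctan2(v[1],v[0]))))
P=cast(im,[(193,150),(318,150),(255,150)],.1446+.026); print(np.round(P,4))
s=im["state"];M=q(s["ee_rot"]).as_matrix(); print(np.round((P-s["tool_pos"])@M,4))
P=cast(im,[(188,240),(323,240)],.1706); print("W",np.round((P-s["tool_pos"])@M,4))
E
```

```text
t 11.1 tcp [ 0.444  -0.0474  0.1446] yaw 85.49 F [ 0.6  -0.6  -7.21]
140 61 163 85 169
160 66 160 85 153
180 70 162 85 155
200 74 164 85 158
220 78 166 88 160
left outer [ 0.4369 -0.2206] dir -2.77
right inner top [ 0.4433 -0.14  ] dir -3.04
far outer [ 0.5065 -0.1891] dir 87.08
near inner (floor) [ 0.3738 -0.1656] dir 73.66
[[ 0.39   -0.0667  0.1706]
 [ 0.3939 -0.018   0.1706]
 [ 0.392  -0.0425  0.1706]]
[[ 0.0523 -0.0235 -0.026 ]
 [ 0.0523  0.0254 -0.026 ]
 [ 0.0523  0.0008 -0.026 ]]
W [[ 0.014  -0.0277 -0.026 ]
 [ 0.0139  0.0297 -0.026 ]]
```

```bash
python3 -m pendant '[[0,-4,0,1.6],[0,-8,0,1.6],[-0.1,-11.5,0,1.6],[-0.1,-13.2,-1,1.6],[-0.1,-13.2,-4,1.6],[-0.1,-13.2,-7,1.6],[-0.1,-13.2,-8,1.6],[-0.1,-13.2,-8,1.6]]'
python3 - <<'E'
from h import *
im=wrist("w3")
E
```

```text
time: 11.95
tool_pos: [0.4429, -0.1771, 0.0637]
ee_rot: [-0.001, 0.023, 1.0, 0.001]
force: [0.4, 0.5, -6.6]
width: 0.0545
gripper_force: 72.0
t 11.95 tcp [ 0.4429 -0.1771  0.0637] yaw 87.34 F [ 0.42  0.47 -6.58]
```

View pics/w3.png

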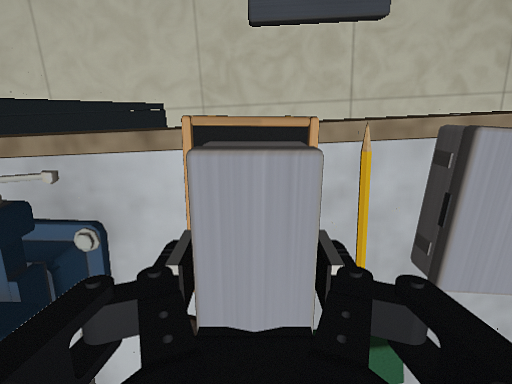

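The tray's near rim is centred at column 250 (181–319, row 117) and the tin at column 255, so the tin needs a slight sideways correction.

Run:
```python
from h import *
im=wrist()
s=im["state"];M=q(s["ee_rot"]).as_matrix()
for uv,z in (([(181,117),(319,116)],.012),([(191,128),(311,128)],.012),([(189,152),(322,152)],s["tool_pos"][2]+.025)):
    P=cast(im,uv,z); print(np.round(P,4).tolist(),np.round((P-s["tool_pos"])@M,4).tolist())
```

```text
t 12.0 tcp [ 0.4436 -0.1774  0.0648] yaw 87.33 F [-0.6   0.72 -6.24]
[[0.3795, -0.2204, 0.012], [0.3831, -0.1331, 0.012]] [[0.0619, -0.046, 0.0528], [0.0624, 0.0415, 0.0529]]
[[0.3867, -0.2148, 0.012], [0.3903, -0.1381, 0.012]] [[0.0551, -0.04, 0.0528], [0.055, 0.0368, 0.0529]]
[[0.3911, -0.2003, 0.0898], [0.3936, -0.1479, 0.0898]] [[0.0513, -0.0253, -0.025], [0.0513, 0.0272, -0.0249]]
```

```bash
python3 -m pendant '[[0.1,-0.3,0,0],[0.1,-0.3,-1,0],[0.1,-0.3,-2.5,0],[0.1,-0.3,-3.5,0],[0.1,-0.3,-4,0],[0.1,-0.3,-4.3,0],[0.1,-0.3,-4.4,0],[0.1,-0.3,-4.4,0]]'
```

```text
time: 12.85
tool_pos: [0.4445, -0.1814, 0.0209]
ee_rot: [0.0, 0.024, 1.0, -0.0]
force: [0.4, -0.3, -5.9]
width: 0.0547
gripper_force: 72.1
```

```bash
python3 -m pendant '[[0,0,-0.05,0],[0,0,-0.1,0],[0,0,-0.15,0],[0,0,-0.2,0],[0,0,-0.2,0],[0,0,-0.2,0],[0,0,-0.2,0],[0,0,-0.2,0]]'
```

```text
time: 13.65
tool_pos: [0.4446, -0.1815, 0.0197]
ee_rot: [0.0, 0.024, 1.0, -0.0]
force: [-2.1, 0.8, 10.6]
width: 0.0546
gripper_force: 74.2
```

```bash
python3 -m pendant '[[0,0,0,0],[0,0,0,0],[0,0,0,0],[0,0,0,0],[0,0,2,0],[0,0,6,0],[0,0,11,0],[0,0,16,0]]' 1
python3 -m pendant '[[0,0,1.5,0],[0,0,1.5,0],[0,0,1.5,0],[0,0,1.5,0],[0,0,1.5,0],[0,0,1.5,0],[0,0,1.5,0],[0,0,1.5,0]]'
python3 - <<'E'
from h import *
im=wrist("w4")
E
```

```text
time: 14.45
tool_pos: [0.4438, -0.1812, 0.1803]
ee_rot: [-0.001, 0.024, 1.0, 0.0]
force: [1.8, -0.3, -0.7]
width: 0.0854
gripper_force: 0.0
time: 15.25
tool_pos: [0.4443, -0.1813, 0.1935]
ee_rot: [-0.0, 0.024, 1.0, 0.0]
force: [-0.1, 0.8, 0.3]
width: 0.0853
gripper_force: 0.0
t 15.25 tcp [ 0.4443 -0.1813  0.1935] yaw 87.24 F [-0.12  0.79  0.3 ]
```

View pics/w4.png

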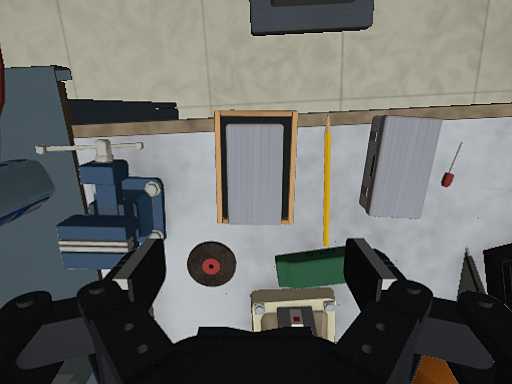

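The first tin sits in the tray (top from about (226,124) to (284,224)) with clear margins. Tin 3 stands at about (405,167), next to the untouched pencil. Next I'll measure.

Run:
```python
from h import *
im=wrist(); im["color"]=cv2.imread("pics/w4.png")
for t in(4,5): tin(im,(255,175),.044,t)
for t in(4,5): tin(im,(408,170),.04,t)
P=cast(im,[(215,111),(298,111)],.012);print(np.round(P,4).tolist())
```

```text
t 15.3 tcp [ 0.4443 -0.1813  0.1936] yaw 87.25 F [ 0.33  0.21 -0.83]
(255, 175) centre 0.445 -0.1806 size 99.6 52.0 yaw -2.7 area 4958.0
(255, 175) centre 0.4451 -0.1807 size 101.5 52.3 yaw -2.7 area 5013.0
(408, 170) centre 0.4456 -0.0293 size 100.4 52.7 yaw -6.2 area 4964.0
(408, 170) centre 0.4457 -0.0294 size 100.9 53.7 yaw -5.9 area 5052.0
[[0.3792, -0.2188, 0.012], [0.3834, -0.1322, 0.012]]
```

```bash
python3 -m pendant '[[0.5,4,0,0],[0.8,9,0,0],[1,14,0,-1],[1,19,0,-2],[1,24,0,-3],[1,29,0,-4],[1.2,34,0,-5],[1.4,38,0,-6]]'
python3 -m pendant '[[0,3,0,0],[0,6.4,0,0],[0,6.4,-4,0],[0,6.4,-8,0],[0,6.4,-11,0],[0,6.4,-11,0],[0,6.4,-11,0],[0,6.4,-11,0]]'
python3 -c "
from h import *
im=wrist()"
```

```text
time: 16.15
tool_pos: [0.4579, 0.2019, 0.194]
ee_rot: [0.0, 0.076, 0.997, 0.0]
force: [1.6, -0.7, 0.2]
width: 0.0853
gripper_force: 0.0
time: 16.95
tool_pos: [0.4594, 0.2632, 0.0854]
ee_rot: [0.001, 0.076, 0.997, 0.001]
force: [0.1, -1.0, -0.6]
width: 0.0852
gripper_force: 0.0
t 16.95 tcp [0.4594 0.2632 0.0854] yaw 81.23 F [ 0.14 -0.97 -0.58]
```

```bash
python3 -m pendant '[[0,0,-3,0],[0,0,-5,0],[0,0,-6,0],[0,0,-6.9,0],[0,0,-6.9,0],[0,0,-6.9,0],[0,0,-6.9,0],[0,0,-6.9,0]]'
python3 -m pendant '[[0,0,0,0],[0,0,0,0],[0,0,0,0],[0,0,0,0],[0,0,0,0],[0,0,0,0],[0,0,0,0],[0,0,0,0]]' 0
python3 -m pendant '[[0,0,2,0],[0,0,5,0],[0,0,9,0],[0,0,13,0],[0,0,14,0],[0,0,14,0],[0,0,14,0],[0,0,14,0]]'
python3 -c "
from h import *
im=wrist('w5'); wrist(); wrist()
s=im['state'];M=q(s['ee_rot']).as_matrix()
g=cv2.cvtColor(im['color'],cv2.COLOR_BGR2GRAY)
print(g[130:170,255].tolist(), g[240,180:200].tolist(), g[240,312:332].tolist())
P=cast(im,[(255,150)],s['tool_pos'][2]+.025);print((P-s['tool_pos'])@M)"
```

```text
time: 17.8
tool_pos: [0.4587, 0.2628, 0.0154]
ee_rot: [0.0, 0.076, 0.997, 0.0]
force: [-0.3, -0.3, -0.1]
width: 0.0853
gripper_force: 0.0
time: 18.6
tool_pos: [0.4585, 0.2627, 0.0152]
ee_rot: [0.0, 0.076, 0.997, 0.0]
force: [-0.4, -0.1, 6.8]
width: 0.0548
gripper_force: 63.2
time: 19.4
tool_pos: [0.4574, 0.262, 0.153]
ee_rot: [-0.001, 0.076, 0.997, -0.001]
force: [-0.6, -0.0, -3.6]
width: 0.055
gripper_force: 68.3
t 19.4 tcp [0.4574 0.262  0.153 ] yaw 81.25 F [-0.56 -0.05 -3.6 ]
t 19.45 tcp [0.4575 0.2621 0.153 ] yaw 81.25 F [ 0.06 -1.45 -3.38]
t 19.5 tcp [0.4577 0.2622 0.1532] yaw 81.25 F [-0.05 -0.92 -4.38]
[168, 170, 168, 170, 170, 170, 170, 168, 170, 175, 138, 82, 63, 71, 68, 52, 49, 53, 73, 94, 117, 122, 125, 128, 131, 135, 137, 136, 138, 137, 137, 137, 136, 137, 138, 137, 138, 138, 138, 137] [52, 54, 54, 52, 55, 53, 54, 56, 54, 43, 9, 66, 124, 119, 123, 129, 135, 136, 136, 137] [135, 133, 133, 132, 132, 136, 104, 4, 41, 56, 54, 53, 52, 52, 52, 54, 54, 51, 47, 54]
[[ 0.05216445  0.00073439 -0.02487349]]
```

```bash
python3 -c "
import cv2
for n in('w2','w3','w5'):
  g=cv2.cvtColor(cv2.imread('pics/%s.png'%n),cv2.COLOR_BGR2GRAY); print(n,g[138:160,255].tolist(),[g[240,k:k+8].tolist() for k in(188,316)])"
python3 -m pendant '[[0,-4,0,0],[0,-9,0,0],[-0.4,-14,0,1],[-0.8,-19,0,2],[-1.2,-24,0,3],[-1.3,-29,0,4],[-1.3,-34,0,5],[-1.3,-39,0,6]]'
python3 -m pendant '[[0,-4,0,0],[0,-5.3,0,0],[0,-5.3,-2,0],[0,-5.3,-4,0],[0,-5.3,-5,0],[0,-5.3,-5,0],[0,-5.3,-5,0],[0,-5.3,-5,0]]'
```

```text
w2 [147, 149, 154, 113, 75, 76, 80, 77, 60, 56, 57, 76, 103, 130, 138, 141, 144, 149, 152, 155, 153, 154] [[62, 51, 5, 63, 140, 132, 138, 144], [150, 158, 52, 16, 67, 61, 60, 61]]
w3 [27, 30, 24, 53, 70, 76, 77, 72, 55, 52, 55, 73, 98, 122, 130, 132, 135, 139, 143, 144, 146, 145] [[57, 47, 6, 55, 132, 125, 131, 135], [142, 149, 51, 15, 63, 59, 58, 58]]
w5 [170, 175, 138, 82, 63, 71, 68, 52, 49, 53, 73, 94, 117, 122, 125, 128, 131, 135, 137, 136, 138, 137] [[54, 43, 9, 66, 124, 119, 123, 129], [132, 136, 104, 4, 41, 56, 54, 53]]
time: 20.35
tool_pos: [0.4449, -0.1288, 0.1544]
ee_rot: [-0.0, 0.024, 1.0, 0.0]
force: [2.4, 0.4, -3.4]
width: 0.0548
gripper_force: 68.6
time: 21.15
tool_pos: [0.4459, -0.1798, 0.1055]
ee_rot: [0.001, 0.024, 1.0, -0.0]
force: [-0.4, 1.3, -3.4]
width: 0.0548
gripper_force: 68.4
```

```bash
python3 -m pendant '[[-0.1,-0.1,-1,0],[-0.1,-0.1,-2,0],[-0.1,-0.1,-3,0],[-0.1,-0.1,-3.5,0],[-0.1,-0.1,-4,0],[-0.1,-0.1,-4.1,0],[-0.1,-0.1,-4.1,0],[-0.1,-0.1,-4.1,0]]'
python3 -c "
from h import *
im=wrist('w6')"
```

```text
time: 21.95
tool_pos: [0.4445, -0.1809, 0.064]
ee_rot: [0.0, 0.024, 1.0, -0.0]
force: [-1.0, 0.1, -3.3]
width: 0.0544
gripper_force: 68.6
t 21.95 tcp [ 0.4445 -0.1809  0.064 ] yaw 87.24 F [-0.95  0.07 -3.26]
```

View pics/w6.png

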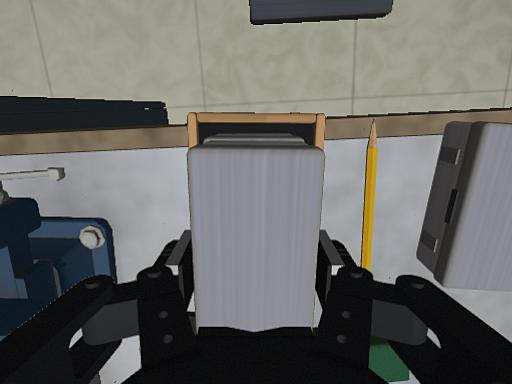

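The upper tin (columns 189–324) is centred over the lower one, which shows behind it at rows 133–145. I'll lower and release, then go and look at tin 3.

```bash
python3 -m pendant '[[0,0,-0.1,0],[0,0,-0.2,0],[0,0,-0.3,0],[0,0,-0.35,0],[0,0,-0.4,0],[0,0,-0.45,0],[0,0,-0.45,0],[0,0,-0.45,0]]'
```

```text
time: 22.8
tool_pos: [0.4444, -0.1809, 0.0593]
ee_rot: [0.0, 0.024, 1.0, -0.0]
force: [-0.3, 0.0, -3.0]
width: 0.0546
gripper_force: 68.7
```

```bash
python3 -m pendant '[[0,0,-0.05,0],[0,0,-0.1,0],[0,0,-0.1,0],[0,0,-0.1,0],[0,0,-0.1,0],[0,0,-0.1,0],[0,0,-0.1,0],[0,0,-0.1,0]]'
```

```text
time: 23.6
tool_pos: [0.4444, -0.1809, 0.0592]
ee_rot: [0.0, 0.024, 1.0, -0.0]
force: [-3.7, 1.4, 12.9]
width: 0.0544
gripper_force: 70.6
```

Contact is made. I'll release, rise and measure.

```bash
python3 -m pendant '[[0,0,0,0],[0,0,0,0],[0,0,0,0],[0,0,0,0],[0,0,2,0],[0,0,6,0],[0,0,10,0],[0,0,13.4,0]]' 1
python3 -m pendant '[[0,3,0,0],[0,3,0,0],[0,3,0,0],[0,3,0,0],[0,3,0,0],[0,3,0,0],[0,3,0,0],[0,3,0,0]]'
python3 - <<'E'
from h import *
im=wrist("w7")
g=im["color"]
uv=cv2.projectPoints
for s,z in (((240,170),.084),((220,170),.084),((390,170),.04),((380,180),.04)):
  for t in(4,5):
    try: tin(im,s,z,t)
    except Exception as e: print(e)
E
```

```text
time: 24.4
tool_pos: [0.4444, -0.1809, 0.1942]
ee_rot: [0.0, 0.024, 1.0, -0.0]
force: [0.2, -0.7, -0.5]
width: 0.0854
gripper_force: 0.0
time: 25.2
tool_pos: [0.4443, -0.151, 0.1921]
ee_rot: [-0.0, 0.024, 1.0, 0.0]
force: [0.5, -0.1, 0.8]
width: 0.0854
gripper_force: 0.0
t 25.2 tcp [ 0.4443 -0.151   0.1921] yaw 87.23 F [ 0.46 -0.12  0.79]
(240, 170) centre 0.4438 -0.1801 size 100.5 52.0 yaw -3.3 area 6561.0
(240, 170) centre 0.4442 -0.1801 size 101.6 52.4 yaw -3.6 area 6638.5
(220, 170) centre 0.4446 -0.1802 size 100.9 51.6 yaw -3.0 area 6541.5
(220, 170) centre 0.4443 -0.1801 size 101.4 52.0 yaw -3.3 area 6605.5
(390, 170) centre 0.4455 -0.0297 size 100.9 52.8 yaw -6.3 area 5036.5
(390, 170) centre 0.4454 -0.0297 size 101.5 53.2 yaw -6.2 area 5098.5
(380, 180) centre 0.4455 -0.0295 size 100.8 52.8 yaw -6.3 area 5016.5
(380, 180) centre 0.4498 -0.0391 size 111.5 71.4 yaw -6.4 area 5296.0
```

```bash
python3 -m pendant '[[0,4,0,-1],[0.1,8,0,-3],[0.1,12.1,0,-3.5],[0.1,12.1,-3,-3.5],[0.1,12.1,-7,-3.5],[0.1,12.1,-11,-3.5],[0.1,12.1,-13,-3.5],[0.1,12.1,-13,-3.5]]'
python3 -m pendant '[[0,0,-1,0],[0,0,-2,0],[0,0,-3,0],[0,0,-4,0],[0,0,-4.7,0],[0,0,-4.7,0],[0,0,-4.7,0],[0,0,-4.7,0]]'
python3 -m pendant '[[0,0,0,0],[0,0,0,0],[0,0,0,0],[0,0,0,0],[0,0,0,0],[0,0,0,0],[0,0,0,0],[0,0,0,0]]' 0
python3 -m pendant '[[0,0,2,0],[0,0,5,0],[0,0,9,0],[0,0,13,0],[0,0,15,0],[0,0,15,0],[0,0,15,0],[0,0,15,0]]'
python3 -c "
from h import *
im=wrist('w8'); wrist(); wrist()
g=cv2.cvtColor(im['color'],cv2.COLOR_BGR2GRAY);print(g[138:160,255].tolist(),[g[240,k:k+8].tolist() for k in(188,316)])"
```

```text
time: 26.05
tool_pos: [0.4438, -0.0298, 0.0601]
ee_rot: [-0.002, 0.054, 0.999, -0.0]
force: [-0.8, -0.7, -0.1]
width: 0.0854
gripper_force: 0.0
time: 26.85
tool_pos: [0.4456, -0.0299, 0.0155]
ee_rot: [0.0, 0.055, 0.999, -0.0]
force: [0.4, 0.4, -0.9]
width: 0.0852
gripper_force: 0.0
time: 27.65
tool_pos: [0.4455, -0.0299, 0.0158]
ee_rot: [0.0, 0.055, 0.999, -0.0]
force: [-0.7, -0.1, 6.6]
width: 0.0548
gripper_force: 63.0
time: 28.45
tool_pos: [0.4445, -0.0299, 0.1642]
ee_rot: [-0.001, 0.055, 0.999, -0.0]
force: [-1.4, -0.2, -1.8]
width: 0.0553
gripper_force: 64.6
t 28.45 tcp [ 0.4445 -0.0299  0.1642] yaw 83.75 F [-1.41 -0.16 -1.75]
t 28.5 tcp [ 0.4445 -0.0299  0.1641] yaw 83.75 F [ 0.01  0.4  -1.47]
t 28.55 tcp [ 0.4446 -0.0299  0.1641] yaw 83.75 F [-0.33  0.27 -2.04]
[172, 175, 183, 111, 62, 72, 78, 67, 54, 52, 57, 79, 105, 127, 131, 134, 138, 141, 145, 146, 146, 146] [[59, 45, 2, 56, 131, 126, 129, 136], [141, 148, 35, 13, 45, 60, 58, 56]]
```

Tin 3 weighs about 1.7 N, so it is the lightest as expected. It goes on top.

```bash
python3 -m pendant '[[0,-4,0,1],[0,-8,0,2],[0,-12,0,3.5],[0,-15.1,0,3.5],[0,-15.1,-2,3.5],[0,-15.1,-4,3.5],[0,-15.1,-5.5,3.5],[0,-15.1,-5.5,3.5]]'
python3 -m pendant '[[0,0,-0.1,0],[0,0,-0.3,0],[0,0,-0.5,0],[0,0,-0.6,0],[0,0,-0.7,0],[0,0,-0.7,0],[0,0,-0.7,0],[0,0,-0.7,0]]'
```

```text
time: 29.4
tool_pos: [0.4439, -0.1804, 0.108]
ee_rot: [-0.002, 0.024, 1.0, 0.001]
force: [0.1, 1.0, -0.8]
width: 0.0549
gripper_force: 65.0
time: 30.2
tool_pos: [0.4454, -0.1809, 0.1033]
ee_rot: [0.0, 0.024, 1.0, -0.0]
force: [-1.0, 0.4, -1.6]
width: 0.0551
gripper_force: 65.0
```

```bash
python3 -m pendant '[[-0.1,0,-0.1,0],[-0.1,0,-0.2,0],[-0.1,0,-0.3,0],[-0.1,0,-0.3,0],[-0.1,0,-0.3,0],[-0.1,0,-0.3,0],[-0.1,0,-0.3,0],[-0.1,0,-0.3,0]]'
```

```text
time: 31.0
tool_pos: [0.4444, -0.1809, 0.1003]
ee_rot: [0.0, 0.024, 1.0, -0.0]
force: [0.2, -0.7, -2.6]
width: 0.0547
gripper_force: 65.0
```

```bash
python3 -m pendant '[[0,0,-0.05,0],[0,0,-0.1,0],[0,0,-0.1,0],[0,0,-0.1,0],[0,0,-0.1,0],[0,0,-0.1,0],[0,0,-0.1,0],[0,0,-0.1,0]]'
```

```text
time: 31.8
tool_pos: [0.4444, -0.1809, 0.0998]
ee_rot: [0.0, 0.024, 1.0, -0.0]
force: [-2.2, 0.6, 7.1]
width: 0.0546
gripper_force: 66.2
```

```bash
python3 -m pendant '[[0,0,0,0],[0,0,0,0],[0,0,0,0],[0,0,0,0],[0,0,2,0],[0,0,5,0],[0,0,9,0],[0,0,12,0]]' 1
python3 -m pendant '[[0,4,0,0],[0,8,0,0],[0,10,0,0],[0,10,0,0],[0,10,0,0],[0,10,0,0],[0,10,0,0],[0,10,0,0]]'
python3 - <<'E'
from h import *
im=wrist("w9")
for s,z in (((150,170),.124),((120,170),.124)):
  for t in(4,5): tin(im,s,z,t)
i=shot("side")["color"][60:350,130:400]
j=im["color"]
cv2.imwrite("pics/fin.png",np.hstack([cv2.resize(i,(358,384)),cv2.resize(j,(440,330),interpolation=cv2.INTER_AREA)if 0 else j[:,:440]]))
E
```

```text
time: 32.6
tool_pos: [0.4445, -0.1809, 0.2212]
ee_rot: [0.0, 0.024, 1.0, -0.0]
force: [0.6, 0.5, 0.5]
width: 0.0855
gripper_force: 0.0
time: 33.4
tool_pos: [0.4443, -0.0817, 0.2192]
ee_rot: [-0.0, 0.025, 1.0, -0.0]
force: [-1.1, -0.9, -0.4]
width: 0.0853
gripper_force: 0.0
t 33.4 tcp [ 0.4443 -0.0817  0.2192] yaw 87.16 F [-1.06 -0.88 -0.39]
(150, 170) centre 0.4439 -0.1808 size 99.5 54.3 yaw -2.6 area 6945.0
(150, 170) centre 0.4437 -0.1809 size 100.5 54.8 yaw -2.6 area 7078.5
(120, 170) centre 0.4435 -0.1805 size 98.5 53.8 yaw -2.8 area 6728.0
(120, 170) centre 0.4426 -0.2041 size 101.0 100.4 yaw 87.4 area 8479.0
```

View pics/fin.png

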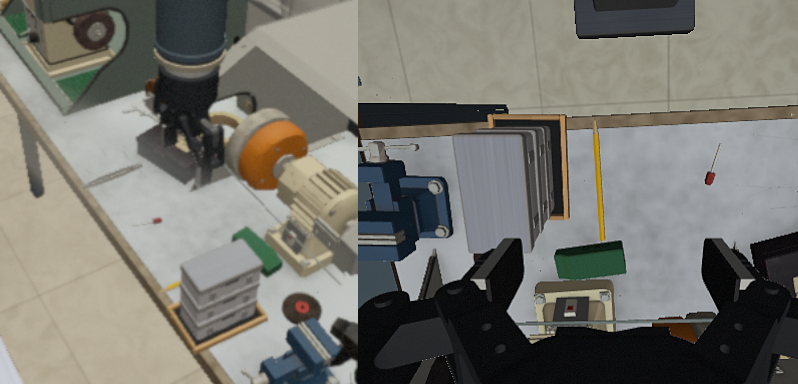

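The picture shows all three tins stacked neatly in the tray, with top centre at (0.444, -0.181) and yaw -2.7°. The tweezers, the mandrel and the pencil have not moved, and the gripper is clear.

```bash
python3 -c "
from plant import bot
print(bot.sign_off())"
```

```text
the job is handed in; nothing more can be done
None
```

The three tins are stacked squarely in the tray, heaviest (about 6 N) at the bottom, middle (about 3.5 N) next and lightest (about 1.7 N) on top; the tweezers, mandrel and pencil were left untouched, and the job was handed in at about 33 s.

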